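# Load two tubes into the gravity tube feeder, caps all on one side

## Robot

A 7-joint arm with a two-finger parallel gripper is mounted at the origin on the work surface; the furniture and walls round the work are solid. World frame = base frame: x ahead of the robot, y to its left, z up, the work surface at z = 0. Lengths are in m, angles in rad, forces in N, time in s.
With the tool pointing down it reaches from about 0.4 to 0.85 m from the base axis. Payload 4.4 kg.
Tool frame: the origin (TCP) lies where the fingers leave the gripper's body, on its centre line; the fingertips stand 97 mm ahead of it and the grasp point (between the pads) lies 78 mm ahead of it; z points along the fingers, y is the direction in which the jaws open and shut (so a half turn about z gives the same grasp; the last joint's range is limited). The gripper opens to 94 mm and grips with 3 to 60 N. Pads are 16 mm wide; open, the fingers measure 119 mm over their backs; the gripper's body (75 mm by 177 mm) begins 78 mm behind the grasp point.
Start: joints at [-1.237, 0.628, 0.038, 1.517, -0.027, 0.996, -0.02], TCP at [0.253, 0.599, 0.303] pointing down, gripper open.
Joint ranges: [-3.06, 3.06], [-0.37, 2.12], [-1.25, 1.32], [0.18, 2.47], [-1.1, 4.24], [0.23, 1.98], [-2.94, 2.94]. Speed limits (rad/s): [2.57, 2.57, 3.14, 3.14, 3.14, 3.14, 3.14].

## Interface

Orientations are given as a rotation vector (axis times angle).
In Python, from station import bot gives the robot as it stands. The module is installed in compiled form; this text tells all that it offers.
- The arm moves only by the shell command python3 -m pendant 'ROWS' [FORCE]. ROWS is JSON, a list that holds one entry, the list of rows, each a list of 5 numbers: the shift along the tool's x, y, z in cm, then the turn about the tool's z in degrees, then the gripper command: -1 is fully open, 1 is shut, values between are in proportion. A call has 1 to 5 rows; each row is the pose to reach, as a shift and turn from the pose commanded when the call began, along the tool's axes at that moment; what a row does not reach only later rows make up. A row lasts 1/8 s, in which the tool goes at most 62.5 mm and 10.7 degrees, less where a joint would pass 70% of its speed; a pose out of reach is approached as far as the arm can. A call with a gripper value outside its range is refused whole. The fingers move at their own pace and stop on an object; FORCE is the grip in N (left out, the last holds). Time passes only in rows, so rows that repeat a pose let the fingers close. It gives the time, the measured TCP pose, the force and the opening at its end, in the units of the state.
- bot.get_state(): the state, without advancing time (a new reading comes with each control period).
- bot.capture(name): name is "scene" or "side" or "wrist"; returns the picture (480x640x3 uint8, red, green, blue); there is no depth.
- bot.calibration(name): a dict with "camera_matrix" (3x3 intrinsics, pixels), "xyz" and "attitude" of the camera in the world. Camera axes: x right, y up, looking along -z (the intrinsics and any distortion apply to the point x, -y, -z); pixel columns grow to the right and rows downward; lengths in m; the calibration is good to about 2 mm. A picture is of the moment at which its call begins: read the wrist's pose just before it. calibration takes no time and is no camera call; for the wrist camera it gives the pose at the moment of the call.
- bot.finish_job(): hands the job in, once; it reports no verdict.
The state is a dict: "clock": time; "joints": joint angles; "qd": joint speeds; "joint_torque": joint torques, N m; "position": TCP position; "tcp_rot": TCP orientation; "force": force on the tool from outside, world axes, zero at the start; "ft_torque": the same for the moment, N m; "finger_gap": finger opening in m.
Only numpy, scipy, OpenCV 4.12 (cv2) and the standard library are available. Lean on these libraries where they do the work, as an engineer would, in place of code of your own. Each camera call takes 0.05 s, during which the arm holds its last target.

## Task

Load the two 15 ml tubes lying on the bench into the sloping tube feeder: put each one crosswise on the upper part of its rails, cap on the same side as the cap of the tube already waiting at the bottom, and let it slide down. In the end both lie queued side by side behind that first tube, all caps on one side.

Things in the scene. Friction and masses are not known exactly. Their poses are not given: they have to be found in the camera images.
- feeder: fixed gravity tube feeder, 200 x 162 x 140 mm: grey base plate, two slippery steel rails falling at 24 degrees towards the feeder's low (-x) end, 78 mm high at x = 0. A tube laid crosswise slides down by itself. Rails 43 mm wide with an open 64 mm gap between, where fingers may reach down. Origin: centre of the base's underside; x uphill, y along the lane's width, z up
- feeder_load (a point): loading point on the upper rails: mid-width of the lane, at rail-top height, feeder x = +50 mm, 100 mm above the bench; axes as the feeder's. Lane 148 mm wide between cheeks 17 mm above the rails. At the low end, x = -90 mm, the first tube is fixed against the stop, crosswise, cap on the feeder's -y side; the next two queue behind it, each 15 mm further in x and 7 mm higher
- tube_a: conical 15 ml tube with a screw cap, lying loose on the bench, 25 g; 118 mm long, 17 mm thick, and stable lying (it does not roll). Origin on the underside at mid-length, so its centre line is 8.5 mm above the origin; x runs across the tube (grip along x, at mid-length, from above), y along it (the cap is at the -y end), z up
- tube_a_cap (a point): centre of the cap of tube_a, on the centre line 50 mm from mid-length, axes as the tube's
- tube_b: conical 15 ml tube with a screw cap, lying loose on the bench, 25 g; 118 mm long, 17 mm thick, and stable lying (it does not roll). Origin on the underside at mid-length, so its centre line is 8.5 mm above the origin; x runs across the tube (grip along x, at mid-length, from above), y along it (the cap is at the -y end), z up (same as tube_a)
- tube_b_cap (a point): centre of the cap of tube_b, on the centre line 50 mm from mid-length, axes as the tube's

How it is judged:
At the end, for the whole second after the job is handed in: both tubes lie at rest on the feeder's rails, crosswise, queued behind the first tube (within about 15 mm of touching), neither on top of another, each with its cap on the -y side of the feeder like the first tube's (cap centre more than 30 mm to that side of the lane's middle) (y of each of tube_a_cap, tube_b_cap in the frame of feeder below -0.03 m and x of tube_a_cap in the frame of feeder between -0.085 and -0.045 m and x of tube_a in the frame of feeder between -0.09 and -0.04 m and z of tube_a_cap in the frame of feeder between 0.04 and 0.069 m and linear speed of each of tube_a, tube_b below 0.02 m/s and x of tube_b_cap in the frame of feeder between -0.085 and -0.045 m and x of tube_b in the frame of feeder between -0.09 and -0.04 m and z of tube_b_cap in the frame of feeder between 0.04 and 0.069 m).
It also fails if it takes over 61 s, if anything falls off the work surface, if the arm or the gripper's body presses on something with over 40 N, if the wrist force passes 120 N, or if a joint passes its speed limit or range.

## Working session

There is one attempt and no reset: what is moved stays moved. The work goes in short steps, Python scripts to look and compute and a shell command to move; the robot and the scene stay as the last step left them, time stands still between calls to the robot, and variables do not carry over. Pictures are saved under pics/ and viewed, and the job is handed in when it is done.

```bash
mkdir -p pics
cat > h.py <<'E'
import numpy as np, cv2
from scipy.spatial.transform import Rotation as R
from station import bot
def cal(n):
    c=bot.calibration(n); return c
def rot(a):
    a=np.array(a,float)
    return a if a.shape==(3,3) else R.from_rotvec(a).as_matrix()
E
python3 - <<'E'
from h import *
print(bot.get_state())
for n in("scene","side","wrist"):
    print(n,bot.calibration(n))
    cv2.imwrite(f"pics/{n}0.png",bot.capture(n)[:,:,::-1])
E
```

```text
{'clock': 0.0, 'joints': array([-1.23680838,  0.62931517,  0.03845586,  1.51837827, -0.02700591,
        0.99630173, -0.01998424]), 'qd': array([ 0.00016141, -0.00203627, -0.00109972,  0.00016906,  0.00084542,
        0.00024687,  0.00031632]), 'joint_torque': array([-3.15594752e-04, -5.49700534e+01,  1.14303656e+00, -1.86640924e+01,
       -5.22649172e-02,  2.34845630e-02,  1.56811016e-04]), 'position': array([0.25278012, 0.59829734, 0.301771  ]), 'tcp_rot': array([-6.23740672e-01, -3.07869416e+00,  2.90840823e-03]), 'force': array([0.58701943, 1.26852541, 0.58708457]), 'ft_torque': array([ 0.03298124,  0.00839791, -0.01779751]), 'finger_gap': 0.09424823613263482}
scene {'camera_matrix': array([[462.03419261,   0.        , 329.49967674],
       [  0.        , 462.03419261, 240.49858074],
       [  0.        ,   0.        ,   1.        ]]), 'xyz': array([ 0.06567923, -0.49022999,  0.77261171]), 'attitude': array([ 0.63172897, -0.26358453, -0.71737992])}
side {'camera_matrix': array([[482.36913389,   0.        , 323.78617793],
       [  0.        , 482.36913389, 243.40110837],
       [  0.        ,   0.        ,   1.        ]]), 'xyz': array([ 0.43822545, -0.76201654,  0.61825953]), 'attitude': array([0.87842777, 0.01319909, 0.01515714])}
wrist {'camera_matrix': array([[403.43181455,   0.        , 319.48740264],
       [  0.        , 403.43181455, 240.63650833],
       [  0.        ,   0.        ,   1.        ]]), 'xyz': array([0.18378468, 0.62654527, 0.38335143]), 'attitude': array([-0.22914015, -0.14909031,  1.16445358])}
```

View pics/scene0.png

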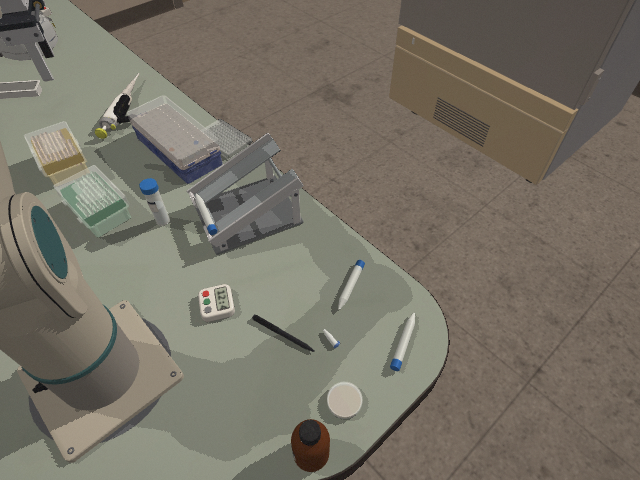

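View pics/side0.png

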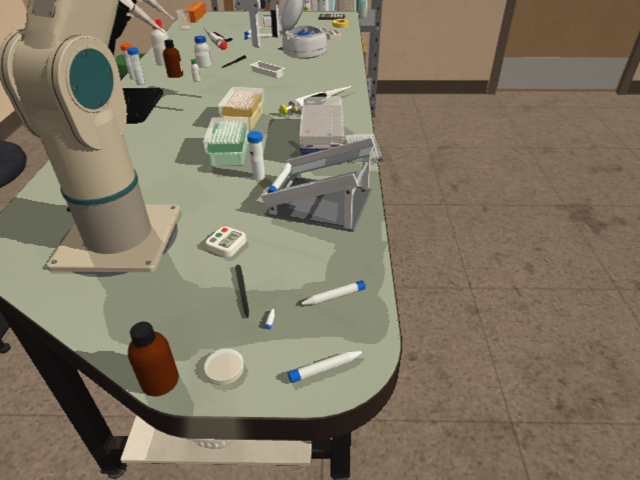

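View pics/wrist0.png

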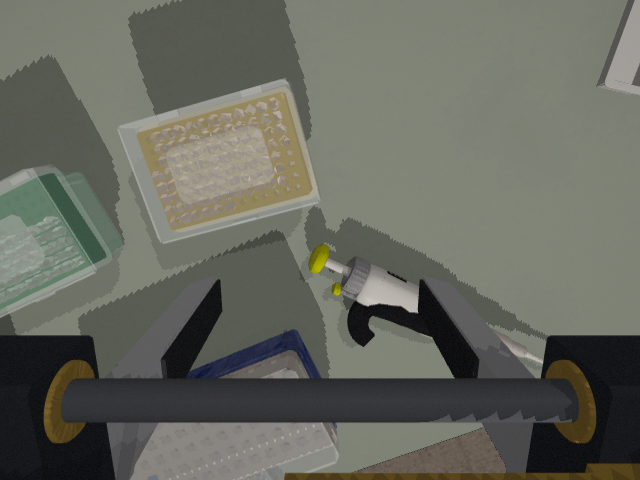

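The scene and side views show tube 1 (scene, cap ~(360,264)), tube 2 (scene, cap ~(396,365)), and the feeder with its first tube (cap ~(212,231)). I'll enlarge these areas.

Run:
```python
import cv2
s=cv2.imread("pics/scene0.png");d=cv2.imread("pics/side0.png")
def crop(im,x,y,w,h,k,n): cv2.imwrite(f"pics/{n}.png",cv2.resize(im[y:y+h,x:x+w],None,fx=k,fy=k,interpolation=cv2.INTER_CUBIC))
crop(s,180,120,130,140,4,"s_feed")
crop(s,320,250,110,130,4,"s_tub")
crop(d,250,130,140,105,5,"d_feed")
crop(d,280,270,100,120,4,"d_tub")
```

```text
(no output)
```

View pics/s_feed.png

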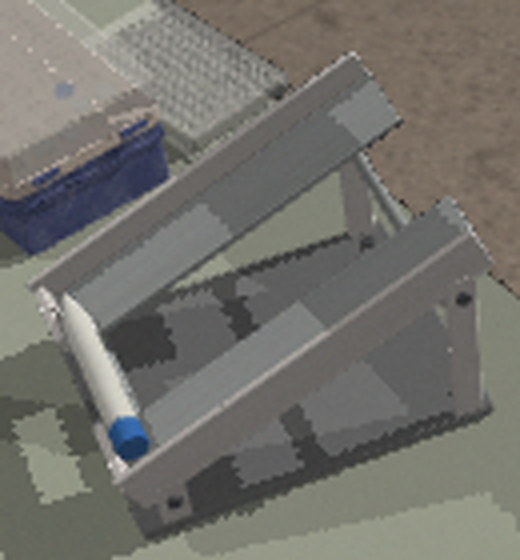

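View pics/d_feed.png

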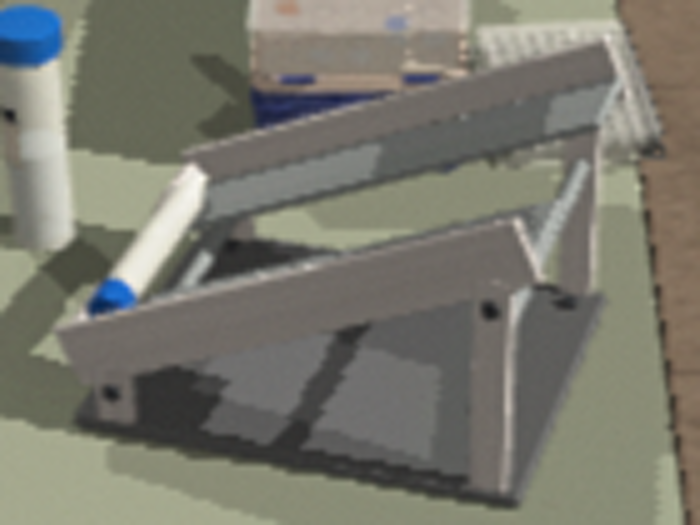

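View pics/s_tub.png

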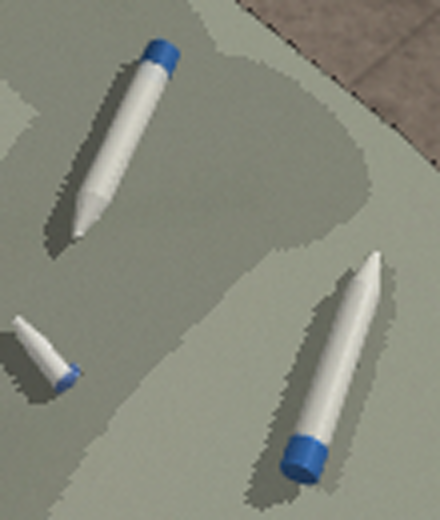

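View pics/d_tub.png

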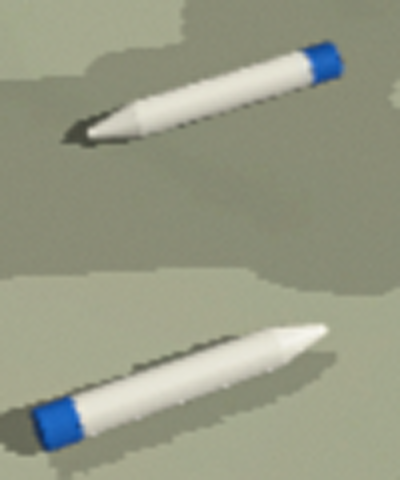

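```bash
cat >> h.py <<'E'
def P(c):
    Rm=rot(c["attitude"]); D=np.diag([1,-1,-1.])
    Rc=D@Rm.T; t=-Rc@np.array(c["xyz"])
    return np.array(c["camera_matrix"])@np.c_[Rc,t]
def tri(cs,pxs):
    A=[]
    for c,(u,v) in zip(cs,pxs):
        p=P(c); p=p/np.linalg.norm(p[2,:3]); A+= [u*p[2]-p[0], v*p[2]-p[1]]
    X=np.linalg.svd(np.array(A))[2][-1]; X=X[:3]/X[3]
    e=[]
    for c,(u,v) in zip(cs,pxs):
        q=P(c)@np.r_[X,1]; e.append(np.hypot(*(q[:2]/q[2]-[u,v])))
    return X,e
def plane(c,px,z):
    k=np.array(c["camera_matrix"]); r=np.linalg.solve(k,[px[0],px[1],1]); d=rot(c["attitude"])@(r*[1,-1,-1])
    o=np.array(c["xyz"]); return o+d*(z-o[2])/d[2]
def proj(c,X):
    q=P(c)@np.r_[X,1]; return q[:2]/q[2]
E
python3 - <<'E'
from h import *
np.set_printoptions(precision=4,suppress=True)
c=[cal("scene"),cal("side")]
pts=dict(T1cap=((360,264.5),(361,285.5)),T1tip=((339.5,308.8),(302.5,303)),T2cap=((396,365),(294.5,376)),T2tip=((414,313.5),(361.3,352.3)),
F1cap=((212.5,229.5),(272.4,189.4)),F1tip=((196.3,195),(289,164)),lowM=((211,240),(262,195.6)),upP=((268,133.8),(371,138)),lowP=((188,191),(288,160.4)),upM=((297,179),(353.4,174)),
bLM=((217.5,254.5),(265.6,214.4)),bHM=((302.5,222),(353,230.6)))
for k,v in pts.items():
    X,e=tri(c,v); print(k,X,np.round(e,1), plane(c[0],v[0],.0085)[:2] if k[0]=='T' else '',plane(c[1],v[1],.0085)[:2] if k[0]=='T' else '')
E
```

```text
T1cap [ 0.4903 -0.1416  0.0061] [0. 0.] [ 0.489  -0.1426] [ 0.4901 -0.1441]
T1tip [ 0.3875 -0.1885  0.0087] [0.1 0.1] [ 0.3874 -0.1886] [ 0.3875 -0.1882]
T2cap [ 0.3833 -0.3355  0.0071] [0. 0.] [ 0.3826 -0.3358] [ 0.3834 -0.3364]
T2tip [ 0.4847 -0.2901  0.0067] [0. 0.] [ 0.4837 -0.2906] [ 0.4845 -0.2915]
F1cap [0.3085 0.1031 0.0488] [0.5 0.4]  
F1tip [0.3367 0.2048 0.0515] [0.5 0.4]  
lowM [0.2897 0.0808 0.049 ] [0.2 0.2]  
upP [0.519  0.1767 0.1333] [0. 0.]  
lowP [0.3321 0.2331 0.0449] [0.3 0.2]  
upM [0.4768 0.0313 0.132 ] [0.4 0.4]  
bLM [0.2933 0.0779 0.0016] [0.1 0.1]  
bHM [ 0.4812  0.0266 -0.    ] [0.3 0.3]
```

```bash
cat > go.py <<'E'
import sys
from h import *
s=bot.get_state(); Rm=rot(s["tcp_rot"]); p=s["position"]
y=np.degrees(np.arctan2(Rm[1,1],Rm[0,1]))
print("t %.2f p %s toolY %.1f zax %s F %s gap %.4f j7 %.2f"%(s["clock"],np.round(p,4),y,np.round(Rm[:,2],3),np.round(s["force"],1),s["finger_gap"],s["joints"][6]))
if len(sys.argv)>1:
    a=[float(v) for v in sys.argv[1:]]
    d=Rm.T@(np.array(a[:3])-p)*100
    print("shift cm",np.round(d,2),"turn",round(-(((a[3]-y)+180)%360-180),1) if len(a)>3 else "")
E
python3 go.py .48 .2 .3 67; python3 go.py .4445 -.1625 .22 114.5
```

```text
t 0.15 p [0.2528 0.5984 0.302 ] toolY 67.1 zax [-0.001 -0.001 -1.   ] F [-0.6  0.4 -0.4] gap 0.0940 j7 -0.02
shift cm [-36.43 -27.86   0.24] turn 0.1
t 0.15 p [0.2528 0.5984 0.302 ] toolY 67.1 zax [-0.001 -0.001 -1.   ] F [-0.6  0.4 -0.4] gap 0.0940 j7 -0.02
shift cm [-47.27 -62.62   8.29] turn -47.4
```

```bash
python3 -m pendant '[[[-7,-5.5,0,0,-1],[-14.5,-11,0,0,-1],[-22,-16.5,0,0,-1],[-29,-22,0,0,-1],[-36,-27.5,0,0,-1]]]'; python3 go.py .4445 -.1625 .25 114.5
```

```text
clock: 0.78
position: [0.4093, 0.3259, 0.3026]
tcp_rot: [0.624, 3.079, 0.0]
force: [1.7, 0.2, 0.2]
finger_gap: 0.0943
t 0.78 p [0.4093 0.3259 0.3026] toolY 67.1 zax [ 0.  0. -1.] F [1.7 0.2 0.2] gap 0.0943 j7 0.47
shift cm [-22.25 -43.62   5.26] turn -47.4
```

```bash
python3 -m pendant '[[[-3.2,-6,0,-10,-1],[-6,-11,0,-20,-1],[-9,-16.5,0,-30,-1],[-11,-22,0,-40,-1],[-14,-27,0,-47.4,-1]]]'; python3 go.py .4445 -.1625 .25 114.5
```

```text
clock: 1.4
position: [0.4317, 0.0229, 0.3027]
tcp_rot: [0.675, -3.068, -0.0]
force: [0.4, 0.2, 0.4]
finger_gap: 0.0941
t 1.40 p [0.4317 0.0229 0.3027] toolY 114.8 zax [-0.  0. -1.] F [0.4 0.2 0.4] gap 0.0941 j7 1.82
shift cm [  6.62 -17.36   5.27] turn 0.3
```

```bash
python3 -m pendant '[[[2.2,-5.8,0,0,-1],[4.4,-11.6,1,0,-1],[6.6,-17.4,3,0,-1],[6.6,-17.4,5.3,0,-1],[6.6,-17.4,5.3,0,-1]]]'; python3 go.py .4445 -.1625 .1 114.5
python3 - <<'E'
from h import *
import pickle
pickle.dump(cal("wrist"),open("w1.pkl","wb"))
cv2.imwrite("pics/w1.png",bot.capture("wrist")[:,:,::-1])
E
```

```text
clock: 2.02
position: [0.4432, -0.1615, 0.2483]
tcp_rot: [0.663, -3.067, -0.003]
force: [-0.4, 0.1, 0.2]
finger_gap: 0.0941
t 2.02 p [ 0.4432 -0.1615  0.2483] toolY 114.4 zax [-0.004  0.001 -1.   ] F [-0.4  0.1  0.2] gap 0.0941 j7 2.22
shift cm [-0.12 -0.18 14.83] turn -0.1
```

View pics/w1.png

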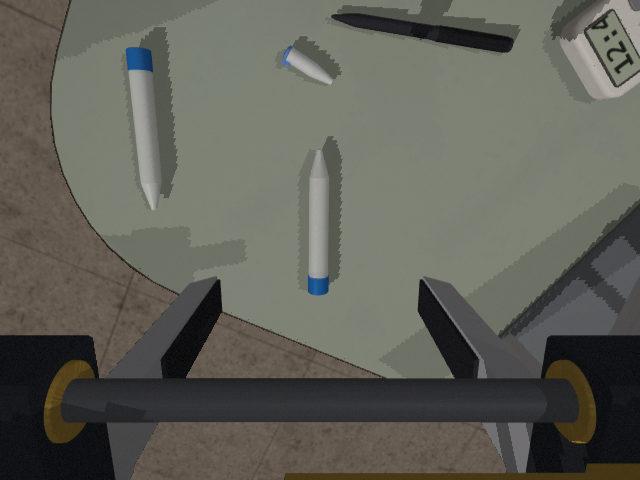

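Wrist view: tube 1 has its cap at (318,285) and tip at (319,150), and is centred between the jaws. Tube 2 has its cap at (140,59) and tip at (153,209). I'll add this view to the triangulation.

Run:
```python
from h import *
import pickle
np.set_printoptions(precision=4,suppress=True)
w=pickle.load(open("w1.pkl","rb"))
c=[cal("scene"),cal("side"),w]
pts=dict(T1cap=((360,264.5),(361,285.5),(318,285)),T1tip=((339.5,308.8),(302.5,303),(319,150)),T2cap=((396,365),(294.5,376),(140,59)),T2tip=((414,313.5),(361.3,352.3),(153,209)))
for k,v in pts.items():
    X,e=tri(c,v); print(k,X,np.round(e,1),plane(w,v[2],.0085)[:2])
```

```text
T1cap [ 0.4896 -0.142   0.0063] [0.3 0.4 2. ] [ 0.4871 -0.1428]
T1tip [ 0.3867 -0.1885  0.0089] [0.3 0.5 2.4] [ 0.3849 -0.1881]
T2cap [ 0.3822 -0.3358  0.0079] [0.4 0.8 3.3] [ 0.3798 -0.3351]
T2tip [ 0.484  -0.2908  0.0076] [0.2 0.4 1.5] [ 0.4825 -0.2908]
```

```bash
python3 go.py .442 -.163 .101 114.4; python3 -m pendant '[[[0,0.1,5,0,-1],[0,0.1,10,0,-1],[0,0.1,13.5,0,-1],[0,0.1,14.7,0,-1],[0,0.1,14.7,0,-1]]]'; python3 go.py .442 -.163 .1 114.4
```

```text
t 2.08 p [ 0.444  -0.1608  0.2493] toolY 114.5 zax [-0.002  0.001 -1.   ] F [ 1.  -0.5  0.8] gap 0.0942 j7 2.22
shift cm [ 0.26 -0.14 14.83] turn 0.1
clock: 2.7
position: [0.4446, -0.1596, 0.1031]
tcp_rot: [-0.668, 3.069, 0.0]
force: [-0.2, 0.7, 0.5]
finger_gap: 0.0941
t 2.70 p [ 0.4446 -0.1596  0.1031] toolY 114.6 zax [ 0.  0. -1.] F [-0.2  0.7  0.5] gap 0.0941 j7 2.18
shift cm [ 0.38 -0.2   0.31] turn 0.2
```

Shift slightly, then close with a modest grip.

```bash
python3 -m pendant '[[[0.3,-0.2,0.2,0,-1],[0.3,-0.2,0.2,0,0.3],[0.3,-0.2,0.2,0,1],[0.3,-0.2,0.2,0,1],[0.3,-0.2,0.2,0,1]]]' 15; python3 -m pendant '[[[0,0,0,0,1],[0,0,0,0,1],[0,0,0,0,1]]]';python3 go.py
```

```text
clock: 3.32
position: [0.4422, -0.1633, 0.1008]
tcp_rot: [-0.666, 3.07, -0.0]
force: [0.5, -0.1, -0.1]
finger_gap: 0.0577
clock: 3.7
position: [0.4421, -0.1633, 0.1006]
tcp_rot: [0.666, -3.07, -0.0]
force: [0.9, -1.6, 0.4]
finger_gap: 0.0273
t 3.70 p [ 0.4421 -0.1633  0.1006] toolY 114.5 zax [-0.  0. -1.] F [ 0.9 -1.6  0.4] gap 0.0273 j7 2.18
```

```bash
python3 -m pendant '[[[0,0,0,0,1],[0,0,0,0,1],[0,0,0,0,1],[0,0,0,0,1]]]'; python3 -m pendant '[[[0,0,-3,0,1],[0,0,-8,0,1],[0,0,-13,0,1],[0,0,-16,0,1],[0,0,-16,0,1]]]';python3 go.py .456 .117 .26 -15.5
python3 - <<'E'
from h import *
cv2.imwrite("pics/w2.png",bot.capture("wrist")[:,:,::-1])
E
```

```text
clock: 4.2
position: [0.4421, -0.1633, 0.1006]
tcp_rot: [0.666, -3.07, -0.0]
force: [-0.7, -0.1, 0.3]
finger_gap: 0.0165
clock: 4.82
position: [0.4431, -0.1637, 0.2627]
tcp_rot: [-0.665, 3.066, -0.004]
force: [0.4, 1.0, -0.6]
finger_gap: 0.0163
t 4.83 p [ 0.4431 -0.1637  0.2627] toolY 114.5 zax [ 0.005 -0.002 -1.   ] F [ 0.4  1.  -0.6] gap 0.0163 j7 2.22
shift cm [-12.8   25.02   0.23] turn 130.0
```

View pics/w2.png

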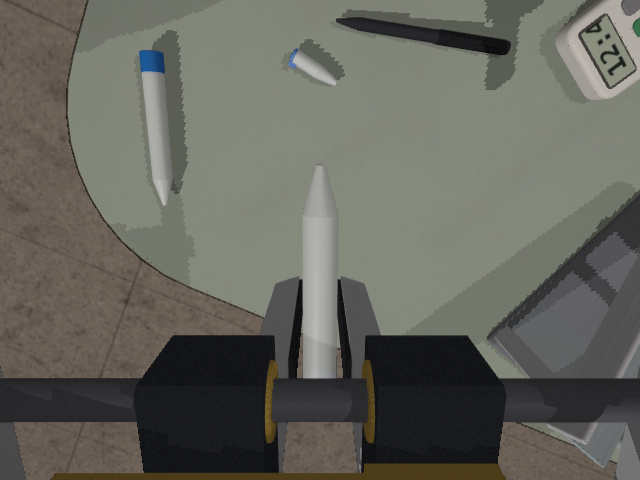

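Tube 1 is held straight in the jaws (gap 16.3 mm, tip at (319,166)). Next I carry it to the feeder, turning +130° on the way.

```bash
python3 -m pendant '[[[0,0,-2,10,1],[0,0,-4,20,1],[-1,2,-4,30,1],[-2,4,-4,40,1],[-3,6,-4,50,1]]]'; python3 go.py .456 .117 .3 -15.5
```

```text
clock: 5.5
position: [0.4437, -0.0955, 0.299]
tcp_rot: [-0.702, -3.059, 0.001]
force: [0.2, -0.4, -0.8]
finger_gap: 0.0163
t 5.50 p [ 0.4437 -0.0955  0.299 ] toolY 64.1 zax [-0.003  0.    -1.   ] F [ 0.2 -0.4 -0.8] gap 0.0163 j7 1.34
shift cm [ 8.16 19.66 -0.1 ] turn 79.6
```

```bash
python3 -m pendant '[[[1.5,3.5,0,10,1],[3,7,0,20,1],[4.5,10.5,0,30,1],[5.5,13,0,40,1],[6.6,16,0,50,1]]]'; python3 go.py .456 .117 .3 -15.5
```

```text
clock: 6.12
position: [0.453, 0.0771, 0.299]
tcp_rot: [-1.93, -2.477, 0.005]
force: [0.1, -0.4, -0.5]
finger_gap: 0.0165
t 6.12 p [0.453  0.0771 0.299 ] toolY 14.1 zax [-0.003 -0.002 -1.   ] F [ 0.1 -0.4 -0.5] gap 0.0165 j7 0.21
shift cm [ 3.8   1.26 -0.11] turn 29.6
```

```bash
python3 -m pendant '[[[0,0,0,10,1],[0,0,0,20,1],[0,0,0,29.5,1],[0,0,0,29.5,1]]]'; python3 go.py .456 .117 .3 -15.5
python3 - <<'E'
from h import *
import pickle
pickle.dump(cal("wrist"),open("w3.pkl","wb"))
for n in("wrist","scene","side"):cv2.imwrite(f"pics/{n}3.png",bot.capture(n)[:,:,::-1])
E
```

```text
clock: 6.62
position: [0.4532, 0.0765, 0.2992]
tcp_rot: [-2.491, -1.915, 0.005]
force: [-0.4, -0.6, -0.6]
finger_gap: 0.0167
t 6.62 p [0.4532 0.0765 0.2992] toolY -14.9 zax [-0.003 -0.002 -1.   ] F [-0.4 -0.6 -0.6] gap 0.0167 j7 -0.20
shift cm [ 3.98 -0.77 -0.09] turn 0.6
```

View pics/wrist3.png

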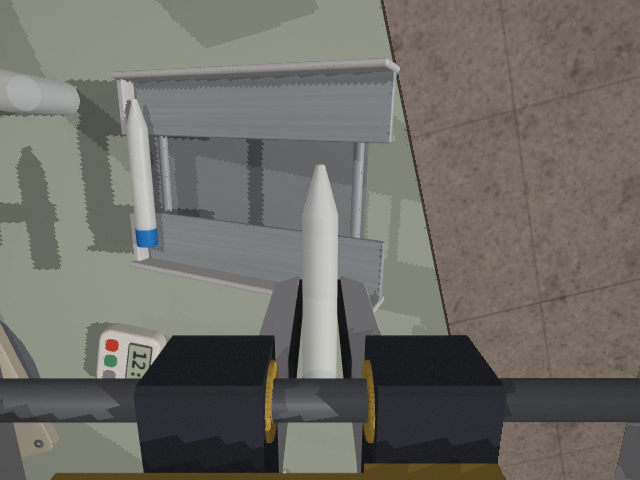

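View pics/scene3.png

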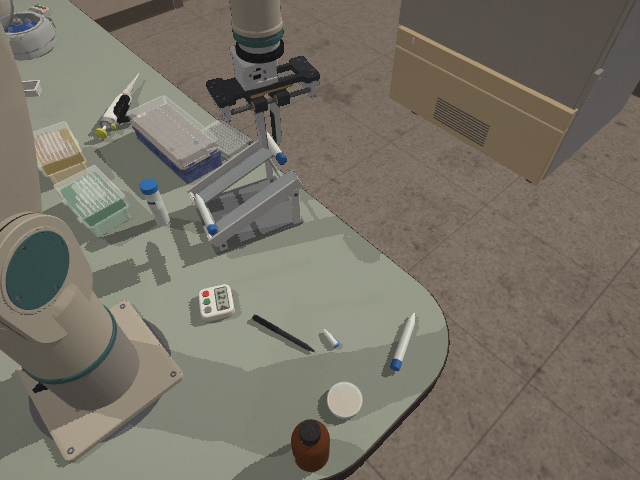

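The wrist view shows the feeder: its +y cheek runs (117,77)–(397,66), the first tube's cap is at (147,239) and its tip at (134,102). In the scene view the held tube's cap is at (280,157), on the feeder's -y side. I'll refine the feeder pose from these.

Run:
```python
import cv2
w=cv2.imread("pics/wrist3.png"); cv2.imwrite("pics/w3c.png",cv2.resize(w[50:320,100:420],None,fx=2.4,fy=2.2,interpolation=cv2.INTER_CUBIC))
from h import *
import pickle
np.set_printoptions(precision=4,suppress=True)
w=pickle.load(open("w3.pkl","rb"))
c=[cal("scene"),cal("side"),w]
pts=dict(F1cap=((212.5,229.5),(272.4,189.4),(147,239)),F1tip=((196.3,195),(289,164),(134,102)),lowM=((211,240),(262,195.6),(133,263)),upP=((268,133.8),(371,138),(397,66)),lowP=((188,191),(288,160.4),(115,76)))
for k,v in pts.items():
    X,e=tri(c,v); print(k,X,np.round(e,1),tri(c[::2],v[::2])[0],plane(w,v[2],X[2]))
# model prediction
def F(cx,cy,yaw,p):
    a=np.radians(yaw); return np.array([cx+np.cos(a)*p[0]-np.sin(a)*p[1],cy+np.sin(a)*p[0]+np.cos(a)*p[1],p[2]])
from scipy.optimize import least_squares
obs=[((-.09,-.05,.0473),[(212.5,229.5),(272.4,189.4),(147,239)]),((-.09,.059,.0473),[(196.3,195),None,(134,102)]),
 ((-.1,-.081,0),[(217.5,254.5),(265.6,214.4),None]),((.1,-.081,0),[(302.5,222),(353,230.6),None])]
def res(x):
    r=[]
    for p,v in obs:
        for cc,px in zip(c,v):
            if px is not None: r+=list(proj(cc,F(*x[:3],p))-px)
    return r
s=least_squares(res,[.408,.13,-15.5]);print(s.x,np.round(s.fun,1))
print("load",F(*s.x,(.05,0,.1)))
```

```text
F1cap [0.3081 0.1013 0.0505] [0.4 0.6 1. ] [0.3072 0.101  0.0503] [0.3072 0.1012 0.0505]
F1tip [0.337  0.2067 0.0501] [0.6 0.4 0.6] [0.3369 0.2071 0.0483] [0.3373 0.207  0.0501]
lowM [0.2889 0.0826 0.0483] [0.8 0.4 3.2] [0.2889 0.0826 0.0493] [0.2865 0.0838 0.0483]
upP [0.5192 0.173  0.1356] [1.1 0.3 6.4] [0.5195 0.173  0.1362] [0.5225 0.1715 0.1356]
lowP [0.3311 0.2292 0.048 ] [0.3 0.8 2.2] [0.33   0.2285 0.049 ] [0.3294 0.2289 0.048 ]
[  0.4074   0.1273 -15.0344] [-0.   0.5 -0.7  1.1  1.4 -2.3 -0.6  0.4 -0.6  0.  -0.5  2.1 -1.8  1.4
  1.6  0.8  1.1  0.8]
load [0.4557 0.1143 0.1   ]
```

View pics/w3c.png

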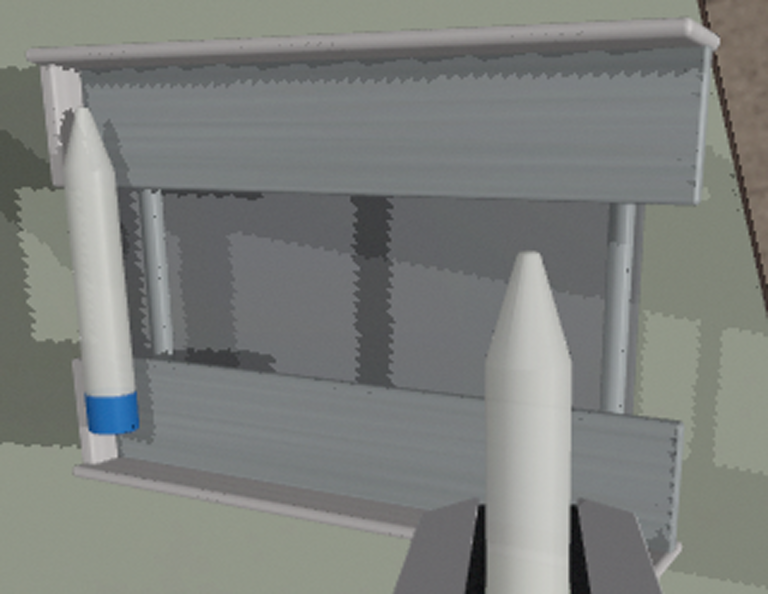

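```bash
python3 go.py .455 .114 .21 -15.1; python3 -m pendant '[[[3.8,-0.7,0,0,1],[3.8,-0.7,4,0,1],[3.8,-0.7,7,0,1],[3.8,-0.7,8.8,0,1],[3.8,-0.7,8.8,0,1]]]'; python3 go.py .455 .114 .203 -15.1
python3 - <<'E'
from h import *
for n in("wrist","side"):cv2.imwrite(f"pics/{n}4.png",bot.capture(n)[:,:,::-1])
d=cv2.imread("pics/side4.png")[110:250,240:400];cv2.imwrite("pics/side4c.png",cv2.resize(d,None,fx=4.5,fy=4.2,interpolation=cv2.INTER_CUBIC))
E
```

```text
t 6.78 p [0.4535 0.0765 0.3   ] toolY -14.9 zax [-0.001 -0.001 -1.   ] F [-0.5  0.2  0.3] gap 0.0159 j7 -0.20
shift cm [ 3.67 -0.81  8.99] turn 0.2
clock: 7.4
position: [0.4562, 0.1147, 0.2115]
tcp_rot: [-2.491, -1.913, 0.005]
force: [0.5, 0.2, -0.5]
finger_gap: 0.0165
t 7.40 p [0.4562 0.1147 0.2115] toolY -15.0 zax [-0.003 -0.001 -1.   ] F [ 0.5  0.2 -0.5] gap 0.0165 j7 -0.18
shift cm [-0.1  -0.1   0.86] turn 0.1
```

View pics/side4c.png

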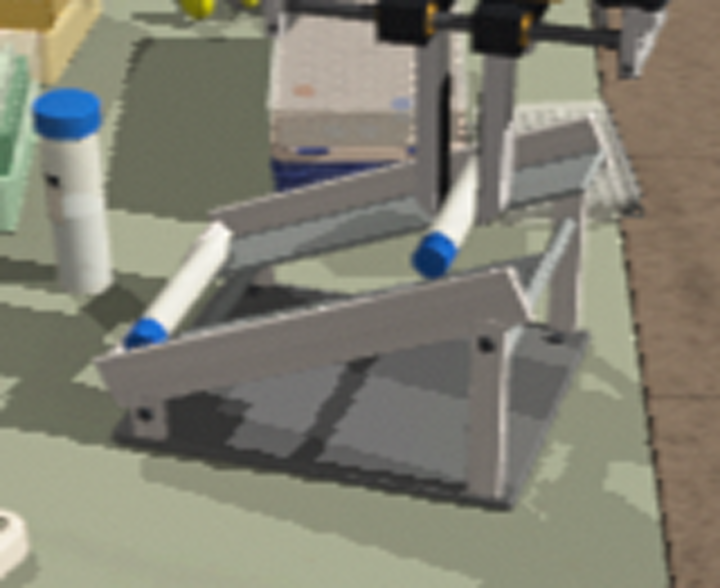

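View pics/wrist4.png

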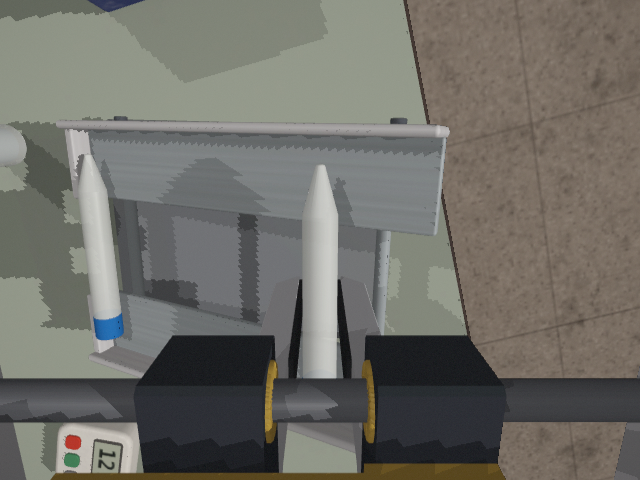

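The tube hangs crosswise just above the rails (cap at side crop (436,255), tip over the +y rail). I'll lower it until it's near contact and check the force.

```bash
python3 -m pendant '[[[-0.1,-0.1,0.4,0,1],[-0.1,-0.1,0.8,0,1],[-0.1,-0.1,0.8,0,1]]]'; python3 go.py;python3 -m pendant '[[[0,0,0.2,0,1],[0,0,0.2,0,1]]]'; python3 go.py
```

```text
clock: 7.88
position: [0.4556, 0.1144, 0.2047]
tcp_rot: [-2.492, -1.912, -0.0]
force: [-0.3, 0.2, -0.3]
finger_gap: 0.0161
t 7.88 p [0.4556 0.1144 0.2047] toolY -15.0 zax [-0.  0. -1.] F [-0.3  0.2 -0.3] gap 0.0161 j7 -0.17
clock: 8.12
position: [0.4556, 0.1144, 0.2037]
tcp_rot: [-2.492, -1.912, -0.001]
force: [-3.3, 0.2, 11.4]
finger_gap: 0.0165
t 8.12 p [0.4556 0.1144 0.2037] toolY -15.0 zax [-0.     0.001 -1.   ] F [-3.3  0.2 11.4] gap 0.0165 j7 -0.17
```

Contact on the rails (11 N). Open part-way, then lift.

```bash
python3 -m pendant '[[[0,0,-0.1,0,0.25],[0,0,-0.1,0,0.25],[0,0,-0.1,0,0.25]]]'; python3 -m pendant '[[[0,0,-0.5,0,0.25],[0,0,-1.5,0,0.25],[0,0,-3.5,0,0.25],[0,0,-7,0,0.25],[0,0,-9,0,0.25]]]'; python3 go.py
python3 - <<'E'
from h import *
for n in("wrist","side"):cv2.imwrite(f"pics/{n}5.png",bot.capture(n)[:,:,::-1])
d=cv2.imread("pics/side5.png")[110:250,240:400];cv2.imwrite("pics/side5c.png",cv2.resize(d,None,fx=4.5,fy=4.2,interpolation=cv2.INTER_CUBIC))
E
```

```text
clock: 8.5
position: [0.4558, 0.1144, 0.2035]
tcp_rot: [2.492, 1.912, -0.0]
force: [-0.3, -0.6, -0.7]
finger_gap: 0.035
clock: 9.12
position: [0.4562, 0.1143, 0.2958]
tcp_rot: [2.492, 1.911, 0.003]
force: [0.7, 0.6, -0.8]
finger_gap: 0.0355
t 9.12 p [0.4562 0.1143 0.2958] toolY -15.0 zax [ 0.002  0.001 -1.   ] F [ 0.7  0.6 -0.8] gap 0.0355 j7 -0.27
```

View pics/side5c.png

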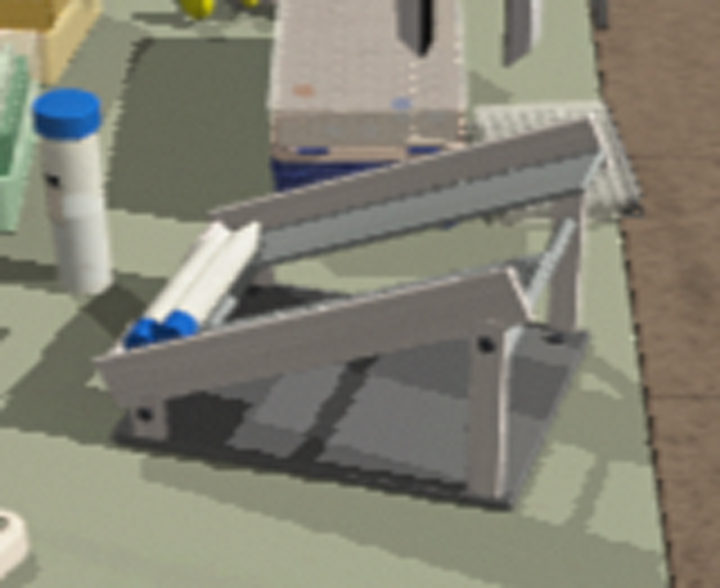

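View pics/wrist5.png

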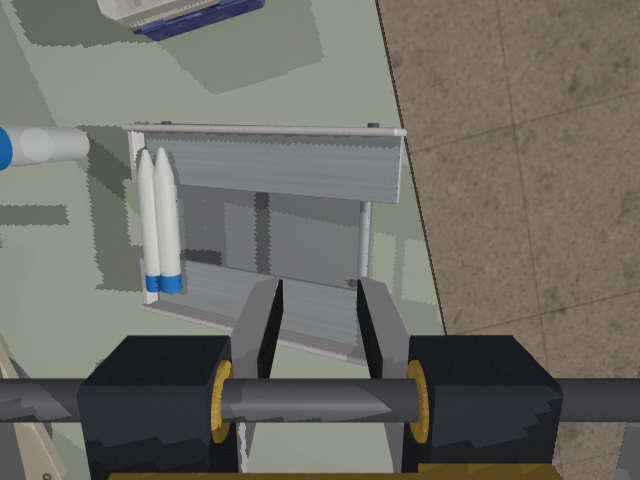

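The first tube slid down cleanly and lies parallel against the fixed one (wrist: caps at (152,283) and (171,283), same side). Now tube 2.

```bash
python3 go.py .428 -.315 .25 -66.3; python3 -m pendant '[[[-6,0,0,10,0],[-12,0,0,20,-0.3],[-18,0,0,30,-0.6],[-24,0,0,40,-0.8],[-30,-5,0,51,-1]]]';python3 go.py .428 -.315 .25 -66.3
```

```text
t 9.22 p [0.4569 0.1145 0.296 ] toolY -15.0 zax [ 0.005  0.002 -1.   ] F [0.7 0.7 0.1] gap 0.0352 j7 -0.27
shift cm [-42.25   8.3    4.51] turn 51.3
clock: 9.85
position: [0.343, -0.1566, 0.2937]
tcp_rot: [3.07, 0.648, 0.002]
force: [-0.9, -0.6, 0.4]
finger_gap: 0.082
t 9.85 p [ 0.343  -0.1566  0.2937] toolY -66.2 zax [ 0.002 -0.004 -1.   ] F [-0.9 -0.6  0.4] gap 0.0820 j7 -0.35
shift cm [ 1.38 17.91  4.44] turn 0.1
```

```bash
python3 -m pendant '[[[0.5,6,0,0,-1],[1,12,0,0,-1],[1.4,17.9,1,0,-1],[1.4,17.9,4.4,0,-1],[1.4,17.9,4.4,0,-1]]]';python3 go.py .428 -.315 .1 -66.3
python3 - <<'E'
from h import *
import pickle
pickle.dump(cal("wrist"),open("w6.pkl","wb"))
cv2.imwrite("pics/w6.png",bot.capture("wrist")[:,:,::-1])
E
```

```text
clock: 10.48
position: [0.4272, -0.3101, 0.2471]
tcp_rot: [-3.067, -0.657, 0.007]
force: [-1.0, 0.6, -0.2]
finger_gap: 0.0941
t 10.47 p [ 0.4272 -0.3101  0.2471] toolY -65.8 zax [-0.006  0.004 -1.   ] F [-1.   0.6 -0.2] gap 0.0941 j7 -0.06
shift cm [-0.08  0.56 14.71] turn 0.5
```

View pics/w6.png

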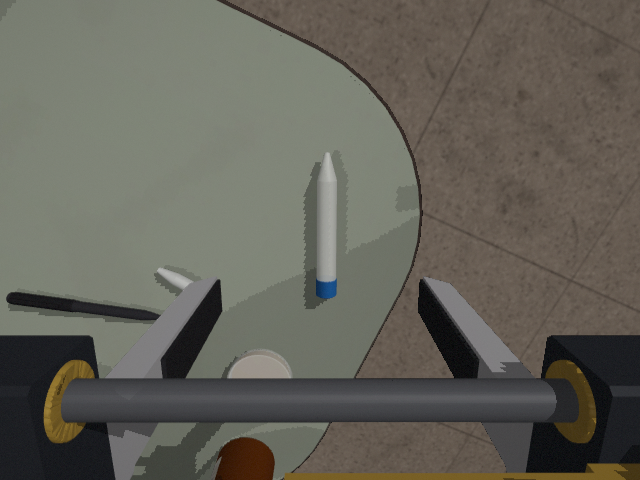

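```bash
python3 go.py .428 -.315 .1 -66.3
python3 - <<'E'
from h import *
import pickle
w=pickle.load(open("w6.pkl","rb"));c=[cal("scene"),cal("side"),w]
print("bottle top",tri(c[:2],[(310,428),(143,330)]),"dish",tri(c,[(344,399),(224,365),(260,372)]))
s=bot.get_state();Rm=rot(s["tcp_rot"]);print(Rm.T@(tri(c[:2],[(310,428),(143,330)])[0]-np.array([.428,-.315,.1])),Rm.T@(w["xyz"]-s["position"]))
for px in [(326,289),(327,154)]: print(plane(w,px,.0085))
print(tri(c,[(396,365),(294.5,376),(326,289)]),tri(c,[(414,313.5),(361.3,352.3),(327,154)]))
E
```

```text
t 10.53 p [ 0.4278 -0.3103  0.2486] toolY -65.8 zax [-0.003  0.002 -1.   ] F [0.7 0.5 0.3] gap 0.0942 j7 -0.06
shift cm [-0.14  0.49 14.86] turn 0.5
bottle top (array([ 0.1832805 , -0.3382523 ,  0.11271427]), [np.float64(0.6724073726704038), np.float64(0.6301837096962024)]) dish (array([ 0.27560145, -0.31586846,  0.00362712]), [np.float64(0.2551681098922296), np.float64(1.3248608688411927), np.float64(2.572198818540245)])
[-0.23275582 -0.07919115 -0.01197691] [ 0.07299484  0.00027956 -0.07986365]
[ 0.37878801 -0.33690112  0.0085    ]
[ 0.48120994 -0.29124872  0.0085    ]
(array([ 0.38192165, -0.33670369,  0.01037068]), [np.float64(0.2908304113272663), np.float64(1.2328962789688036), np.float64(2.772427956365054)]) (array([ 0.48321543, -0.29123789,  0.00890415]), [np.float64(0.2894708641701825), np.float64(0.9070433864225629), np.float64(2.6196187327761526)])
```

The bottle is 23 cm away from the grasp, so it's clear. Tube 2's measured height is about 9 mm, as expected. Descend and grip.

```bash
python3 -m pendant '[[[0,0.4,5,0.2,-1],[-0.1,0.5,10,0.2,-1],[-0.1,0.5,13.5,0.2,-1],[-0.1,0.5,14.7,0.2,-1],[-0.1,0.5,14.7,0.2,-1]]]'; python3 go.py .427 -.3155 .1005 -66
```

```text
clock: 11.15
position: [0.4303, -0.3159, 0.1034]
tcp_rot: [3.072, 0.655, 0.001]
force: [0.2, -0.4, 0.8]
finger_gap: 0.094
t 11.15 p [ 0.4303 -0.3159  0.1034] toolY -65.9 zax [ 0.001 -0.    -1.   ] F [ 0.2 -0.4  0.8] gap 0.0940 j7 0.12
shift cm [-0.29 -0.17  0.29] turn 0.1
```

```bash
python3 -m pendant '[[[-0.2,-0.1,0.2,0,-1],[-0.2,-0.1,0.2,0,0.3],[-0.2,-0.1,0.2,0,1],[-0.2,-0.1,0.2,0,1],[-0.2,-0.1,0.2,0,1]]]' 15; python3 -m pendant '[[[0,0,0,0,1],[0,0,0,0,1],[0,0,0,0,1],[0,0,0,0,1],[0,0,0,0,1]]]';python3 -m pendant '[[[0,0,0,0,1],[0,0,0,0,1]]]'; python3 -m pendant '[[[0,0,-3,0,1],[0,0,-8,0,1],[0,0,-14,0,1],[0,0,-20,0,1],[0,0,-20,0,1]]]';python3 go.py .455 .114 .3 -15.1
python3 - <<'E'
from h import *
cv2.imwrite("pics/w7.png",bot.capture("wrist")[:,:,::-1])
E
```

```text
clock: 11.78
position: [0.4277, -0.3158, 0.1007]
tcp_rot: [3.073, 0.655, 0.0]
force: [-0.4, 0.5, -0.9]
finger_gap: 0.0574
clock: 12.4
position: [0.4277, -0.3158, 0.1006]
tcp_rot: [-3.073, -0.655, 0.0]
force: [0.7, -0.2, 0.1]
finger_gap: 0.0166
clock: 12.65
position: [0.4277, -0.3158, 0.1006]
tcp_rot: [-3.073, -0.654, 0.0]
force: [-0.3, -0.2, -0.5]
finger_gap: 0.0162
clock: 13.28
position: [0.429, -0.3175, 0.3049]
tcp_rot: [3.067, 0.653, 0.01]
force: [0.3, 0.4, -0.5]
finger_gap: 0.0165
t 13.28 p [ 0.429  -0.3175  0.3049] toolY -65.9 zax [ 0.007 -0.005 -1.   ] F [ 0.3  0.4 -0.5] gap 0.0165 j7 -0.10
shift cm [ 19.96 -38.35   0.3 ] turn -50.8
```

View pics/w7.png

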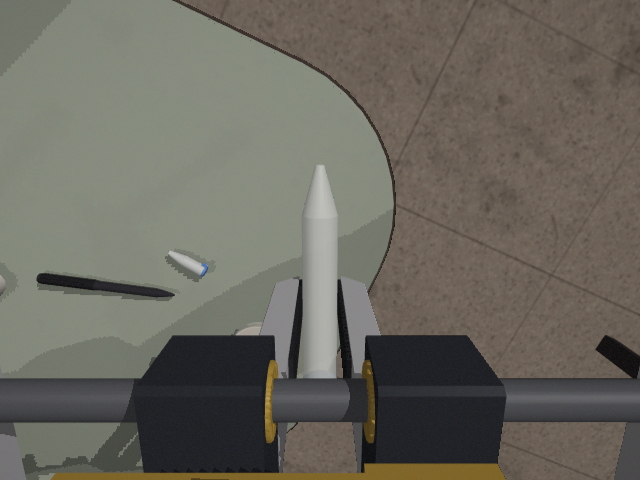

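Tube 2 is held the same way (tip at (319,166)). Carry it over.

```bash
python3 -m pendant '[[[2.8,-5.4,0,-10,1],[5.6,-10.8,0,-20,1],[8.4,-16.2,0,-30,1],[11.2,-21.6,0,-40,1],[13.8,-26.6,0,-50.8,1]]]';python3 go.py .455 .114 .3 -15.1
```

```text
clock: 13.95
position: [0.4442, -0.0141, 0.2993]
tcp_rot: [-2.488, -1.915, 0.004]
force: [0.9, -0.2, -1.1]
finger_gap: 0.0166
t 13.95 p [ 0.4442 -0.0141  0.2993] toolY -14.8 zax [-0.003  0.    -1.   ] F [ 0.9 -0.2 -1.1] gap 0.0166 j7 0.01
shift cm [12.66 -2.23 -0.07] turn 0.3
```

```bash
python3 -m pendant '[[[5,-1,0,0.3,1],[10,-1.8,0,0.3,1],[12.6,-2.2,2,0.3,1],[12.6,-2.2,6,0.3,1],[12.6,-2.2,8.6,0.3,1]]]';python3 -m pendant '[[[0,0,0,0,1],[0,0,0,0,1]]]';python3 go.py .4555 .1144 .2045 -15
```

```text
clock: 14.58
position: [0.4552, 0.1111, 0.2117]
tcp_rot: [-2.498, -1.902, 0.007]
force: [-0.5, 0.1, -0.7]
finger_gap: 0.0164
clock: 14.82
position: [0.4571, 0.1105, 0.2147]
tcp_rot: [-2.501, -1.901, 0.001]
force: [0.7, -0.0, -0.5]
finger_gap: 0.0164
t 14.82 p [0.4571 0.1105 0.2147] toolY -15.5 zax [-0.001 -0.    -1.   ] F [ 0.7 -0.  -0.5] gap 0.0164 j7 -0.17
shift cm [ 0.34 -0.26  1.02] turn -0.5
```

```bash
python3 -m pendant '[[[0.3,-0.2,0.5,-0.5,1],[0.3,-0.2,1.0,-0.5,1],[0.3,-0.2,1.0,-0.5,1]]]';python3 go.py; python3 -m pendant '[[[0,0,0.15,0,1],[0,0,0.15,0,1]]]';python3 go.py
```

```text
clock: 15.2
position: [0.4558, 0.1144, 0.2047]
tcp_rot: [-2.492, -1.912, -0.0]
force: [-0.7, 1.5, 0.7]
finger_gap: 0.0162
t 15.20 p [0.4558 0.1144 0.2047] toolY -15.0 zax [-0.  0. -1.] F [-0.7  1.5  0.7] gap 0.0162 j7 -0.16
clock: 15.45
position: [0.4559, 0.1143, 0.204]
tcp_rot: [-2.492, -1.912, -0.001]
force: [-3.5, 1.0, 9.4]
finger_gap: 0.0165
t 15.45 p [0.4559 0.1143 0.204 ] toolY -15.0 zax [-0.     0.001 -1.   ] F [-3.5  1.   9.4] gap 0.0165 j7 -0.15
```

Same contact as before; release and lift.

```bash
python3 -m pendant '[[[0,0,-0.1,0,0.25],[0,0,-0.1,0,0.25],[0,0,-0.1,0,0.25]]]'; python3 -m pendant '[[[0,0,-0.5,0,0.25],[0,0,-1.5,0,0.25],[0,0,-3.5,0,0.25],[0,0,-7,0,0.25],[0,0,-9,0,0.25]]]'; python3 -m pendant '[[[0,0,0,0,0.25],[0,0,0,0,0.25],[0,0,0,0,0.25],[0,0,0,0,0.25]]]'
python3 - <<'E'
from h import *
import pickle
pickle.dump(cal("wrist"),open("w8.pkl","wb"))
for n in("wrist","side","scene"):cv2.imwrite(f"pics/{n}8.png",bot.capture(n)[:,:,::-1])
k=lambda a:cv2.resize(a,(380,340),interpolation=cv2.INTER_CUBIC)
cv2.imwrite("pics/m8.png",np.hstack([k(cv2.imread("pics/side8.png")[140:240,250:362]),k(cv2.imread("pics/scene8.png")[160:260,180:292])]))
E
```

```text
clock: 15.82
position: [0.4561, 0.114, 0.2041]
tcp_rot: [2.493, 1.912, -0.0]
force: [0.4, 0.1, -0.6]
finger_gap: 0.0354
clock: 16.45
position: [0.4565, 0.1141, 0.2963]
tcp_rot: [2.492, 1.912, 0.003]
force: [-0.5, -0.0, -0.1]
finger_gap: 0.0353
clock: 16.95
position: [0.4557, 0.114, 0.2935]
tcp_rot: [-2.492, -1.912, 0.002]
force: [-0.4, -0.5, 1.0]
finger_gap: 0.035
```

View pics/m8.png

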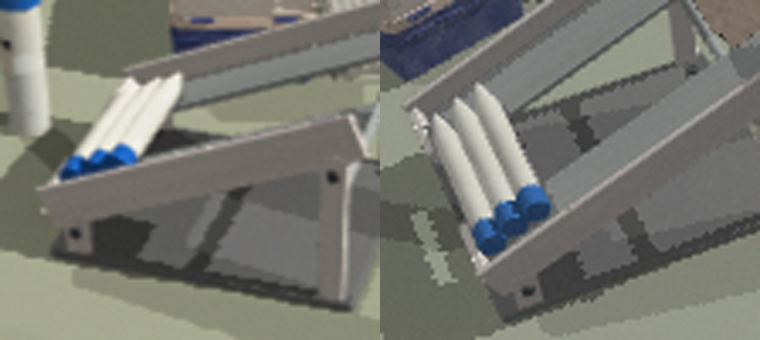

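View pics/wrist8.png

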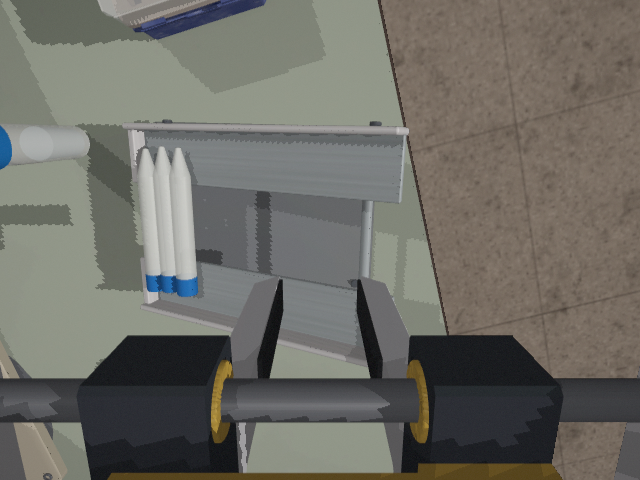

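Run:
```python
from h import *
import pickle
np.set_printoptions(precision=4,suppress=True)
w=pickle.load(open("w8.pkl","rb"));c=[cal("scene"),cal("side"),w]
a=np.radians(-15.03);o=np.array([.4074,.1273,0]);Rf=R.from_euler('z',a).as_matrix()
for n,v in dict(F1=((211.8,229.7),(271.2,189.4),(152.5,283)),T1=((218.6,223.8),(278.9,187.1),(168,284)),T2=((225.4,219.7),(286.5,185),(187,287))).items():
    for cs in (v[:2],v):
        X,e=tri(c,cs); print(n,Rf.T@(X-o),np.round(e,1))
for n,p in dict(F1=(-.09,-.05,.0473),T1=(-.075,-.05,.054),T2=(-.06,-.05,.0607)).items(): print(n,[np.round(proj(k,o+Rf@np.array(p)),1) for k in c])
wi=bot.capture("wrist")[:,:,::-1];cv2.imwrite("pics/w9.png",cv2.resize(wi[120:320,110:290],None,fx=3,fy=3,interpolation=cv2.INTER_CUBIC))
print(np.abs(wi[120:270,120:230].astype(int)-cv2.imread("pics/wrist8.png")[120:270,120:230]).mean())
```

```text
F1 [-0.091  -0.0503  0.0497] [0.2 0.2]
F1 [-0.0917 -0.0509  0.0507] [0.3 0.6 2.5]
T1 [-0.0743 -0.0474  0.0564] [0.3 0.3]
T1 [-0.075  -0.0488  0.0581] [0.3 0.8 3.1]
T2 [-0.0582 -0.0466  0.0625] [1.2 1.1]
T2 [-0.0584 -0.0487  0.0645] [1.1 1.3 1.7]
F1 [array([212.5, 230. ]), array([271.7, 190.5]), array([158.4, 280.5])]
T1 [array([219. , 225.3]), array([278.1, 188.9]), array([173. , 283.3])]
T2 [array([225.5, 220.5]), array([284.5, 187.3]), array([188.2, 286.3])]
2.1264444444444446
```

View pics/w9.png

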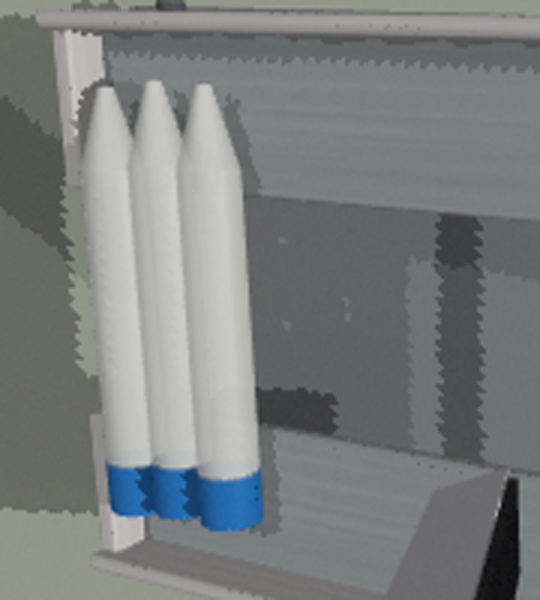

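All three measured caps are within 3 mm of their expected queue positions, the tubes are parallel, and none lies on top of another. I'm handing the job in.

```bash
python3 -c "
from station import bot
print(bot.get_state()['clock'],bot.finish_job())"
```

```text
the job is handed in; nothing more can be done
17.15 None
```

Both tubes are loaded in the feeder, queued side by side behind the first tube with all caps on the -y side. I gripped each one at mid-length, turned it cap to -y and set it on the upper rails. Contact was 11 N for the first and 9 N for the second. Each slid down by itself when I opened the gripper. I handed the job in at 17.15 s of the allowed 61 s.

**Last checks:** the table gives the cap positions in the feeder frame, from two and three views.

| Tube | x (mm) | y (mm) | z (mm) |
|---|---|---|---|
| First loaded | -74 to -75 | -47 to -49 | 56 to 58 |
| Second loaded | -58 | -47 to -49 | 62 to 64 |

All of these are inside the judged limits. The pictures show three parallel tubes touching, none on top of another. They looked unmoved between the last two wrist pictures.

**Disagreements:**
- **Heights:** measured cap heights came out 2 to 4 mm above the values expected from the text. The fixed tube's cap showed the same offset.
- **Wrist camera:** it differed from the other two cameras by 1.7 to 3.1 pixels in the last check. On one cheek corner of the feeder it was 6.4 pixels off, and I left the cheek corners out of the feeder fit.

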